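File backup drives in the pop-up media chest

ROBOT

A 6-joint arm with a two-finger parallel gripper is mounted at the origin on the work surface. World frame = base frame: x ahead of the robot, y to its left, z up, the work surface at z = 0. Lengths are in m, angles in degrees, forces in N, time in s.
With the tool pointing down it reaches from about 0.375 to 0.975 m from the base axis. Payload 3.8 kg.
Tool frame: the origin (TCP) lies on the centre line of the jaws, within the pads' length; the fingertips stand 17 mm ahead of it and the grasp point (between the pads) lies 2 mm behind it (robot.nose_length is the distance from the TCP to the fingertips, in m); z points along the fingers, y is the line along which they close (so a half turn about z gives the same grasp; the last joint's range is limited). The gripper opens to 85 mm and grips with 20 to 120 N. Pads are 22 mm wide; open, the fingers measure 114 mm over their backs; the gripper's body (76 mm by 85 mm) begins 54 mm behind the grasp point. The pads swing forward as they close: fully open they stand 13 mm farther back than shut.
Start: joints at [-75.51, 15.12, 91.902, -0, 72.978, -2.114], TCP at [0.193, -0.647, 0.248] pointing down, gripper open.
Joint ranges: [-150.88, 150.88], [-54.13, 125.18], [17.81, 147.31], [-75.09, 255.09], [0, 152.58], [-146.25, 146.25]. Speed limits (degrees/s): [147.25, 147.25, 180, 180, 180, 180].

INTERFACE

Orientations are given as a 3x3 rotation matrix whose columns are the frame's x, y, z axes.
In Python, from station import robot, grab_frame gives the robot as it stands.
- The arm moves only by the shell command python3 -m crank 'ROWS'. ROWS is JSON, a list of rows, each an object with "hand": the opening, from 0 (shut) to 1 (fully open); "linear": the shift along the tool's x, y, z in m, a list of three; "yaw": the turn about the tool's z in degrees. In form: [{"hand": hand, "linear": [x, y, z], "yaw": yaw}, ...]. A call has 1 to 8 rows; each row shifts and turns the commanded pose from where the row before left it, along the tool's axes as they then stand; what a row does not reach is not made up. A row lasts 1/10 s, in which the tool goes at most 50 mm and 8.59 degrees, less where a joint would pass 70% of its speed; a pose out of reach is approached as far as the arm can. A call with a gripper value outside its range is refused whole. The fingers move at their own pace and stop on an object; the grip force is fixed at half the most. Time passes only in rows, so rows that do not move let the fingers close. It gives the time, the measured TCP pose, the force, the opening and the grip force at its end, in the units of the state.
- robot.state(): the state, without advancing time (a new reading comes with each control period).
- grab_frame(name): name is "side" or "top"; returns a dict with "image" (400x640x3 uint8, red, green, blue), "camera_matrix" (3x3 intrinsics, pixels), "R" (3x3) and "t" (3): a world point X has camera coordinates R X + t. Camera axes: x right, y down, z forward; pixel columns grow to the right and rows downward; lengths in m; the calibration is good to about 2 mm. A picture is of the moment at which its call begins. There is no depth.
- robot.job_done(): hands the job in; it is judged then, once.
The state is a dict: "t": time; "joint_positions": joint angles; "dq": joint speeds; "joint_efforts": joint torques, N m; "tool_pos": TCP position; "tool_rot": TCP orientation; "wrist_force": force on the tool from outside, world axes, zero at the start; "moment": the same for the moment, N m; "grip_width": finger opening in m; "finger_force": force on a finger pad.
Only numpy, scipy, OpenCV 4.12 (cv2) and the standard library are available. Lean on these libraries where they do the work, as an engineer would, in place of code of your own. Each camera call takes 0.05 s, during which the arm holds its last target. There are 200 camera calls.

TASK

Press the brass release tab of the wooden media chest so that its sprung lid pops up, then put a hand to the half-raised lid and ease it gently up to its fully open stop, steadying it there until it is still. Sort the backup drives on the desk by their white tag: each one with a round tag goes into the chest, each one with a long strip tag goes into the black tray, all lying flat on the bottom with the tag up. Then press the chest lid shut until it latches, leaving the stapler standing where it is.

Things in the scene. Friction and masses are not known exactly. Their poses are not given: they have to be found in the camera images.
- chest: Dark wooden media chest fixed to the desk, outside 260 (x) x 190 (y) x 64 mm high, walls 8 mm, floor 8 mm thick, no dividers: the inside is 244 x 174 mm. Origin: centre of its underside. Lid hinge along its +y rim, release tab outside its -y side. Closed, the top of the lid lies 76 mm above the desk.
- chest_lid (a joint): Lid angle in rad: 0 shut and latched (0.04 or less), 1.75 at its open stop, a little past upright. Released, a spring throws it to about 1.0; from 0.9 up it is balanced, stays where left, and moves under 1 N at its edge. Below 0.9 the spring lifts it, so hold it down to shut it (1 N at the edge); the last 10 mm at the edge take 6 to 8 N there to snap under the latch hook.
- lid_hinge (a point): Point on the hinge line, midway along it: chest frame (0, +95, +66) mm. The hinge line runs along the chest's x.
- lid_edge (a point): Middle of the lid's free edge, at half thickness. The lid is a panel 260 mm along the hinge, 190 mm from hinge to edge, 10 mm thick, 0.35 kg; its underside passes through the hinge line. A brass lip 60 mm long reaches 8 mm beyond this edge. At angle a the edge lies 190 cos(a) mm from the hinge line towards the chest's -y and 190 sin(a) mm above it.
- latch (a joint): Release tab angle in rad: 0 at rest, 0.22 at its stop; pressing it down turns it; the lid is freed at about 0.15, which takes about 2 to 3 N. It springs back when let go.
- release_tab (a point): Centre of the upper face of the brass release tab, a level plate 60 (chest x) x 44 (chest y) mm, 60 mm above the desk, outside the chest's -y wall, 156 mm from the chest's centre. Press it straight down here, 9 to 12 mm. Between tab and chest a hook stands up to 84 mm above the desk.
- tray: Black open tray fixed to the desk, outside 250 (x) x 150 (y) x 32 mm high, walls and floor 6 mm. Origin: centre of its underside.
- keep_a: Marked to keep: a round white tag, 34 mm across, on its top. Loose portable backup drive, a plain grey plastic slab 100 x 40 x 24 mm (its x, y, z), 0.11 to 0.22 kg. Origin: centre of its underside. Lies flat, tag up, anywhere among the others. None if absent from this start.
- keep_b: Marked to keep: a round white tag, 34 mm across, on its top. Loose portable backup drive, a plain grey plastic slab 100 x 40 x 24 mm (its x, y, z), 0.11 to 0.22 kg. Origin: centre of its underside. Lies flat, tag up, anywhere among the others. None if absent from this start.
- keep_c: Marked to keep: a round white tag, 34 mm across, on its top. Loose portable backup drive, a plain grey plastic slab 100 x 40 x 24 mm (its x, y, z), 0.11 to 0.22 kg. Origin: centre of its underside. Lies flat, tag up, anywhere among the others. None if absent from this start.
- erase_a: Marked to erase: a long white strip tag, 76 x 12 mm, along its top. Loose portable backup drive, a plain grey plastic slab 100 x 40 x 24 mm (its x, y, z), 0.11 to 0.22 kg. Origin: centre of its underside. Lies flat, tag up, anywhere among the others. None if absent from this start.
- erase_b: Marked to erase: a long white strip tag, 76 x 12 mm, along its top. Loose portable backup drive, a plain grey plastic slab 100 x 40 x 24 mm (its x, y, z), 0.11 to 0.22 kg. Origin: centre of its underside. Lies flat, tag up, anywhere among the others. None if absent from this start.
- stapler: Bystander: a stapler 110 x 34 x 45 mm standing among the drives, its origin under its centre, long along its x. Not to be moved.
There are look-alikes about, which are no part of the job. What is shaped like the keep_c but pink or turquoise is not meant.

How it is judged:
By the outcome, as a careful person would: the job done as asked, in the order asked, and still so for the second after the job is handed in, with the robot touching nothing.
Of keep_a, keep_b, keep_c, erase_a, erase_b only 4 to 5 are there at a start; the rules pass over those that are not, and their reading is None.
At some moment in a run one of keep_a, keep_b, keep_c, erase_a, erase_b may be knocked a few centimetres aside while the robot is not near it.
It also fails if it takes over 192 s, if anything falls off the work surface, if the arm or the gripper's body presses on something with over 40 N, if the wrist force passes 120 N, or if a joint passes its speed limit or range.

## Working session

There is one attempt and no reset: what is moved stays moved. The work goes in short steps, Python scripts to look and compute and a shell command to move; the robot and the scene stay as the last step left them, time stands still between calls to the robot, and variables do not carry over. Pictures are saved under pics/ and viewed, at most 14 in all, crops included, and the job is handed in when it is done.

```bash
ls; mkdir -p pics; python3 - <<'E'
from station import robot, grab_frame
import cv2
s=robot.state();print(s['t'],s['tool_pos'],s['tool_rot'],s['grip_width'])
for n in('top','side'):
    f=grab_frame(n);cv2.imwrite(f'pics/{n}0.png',f['image'][:,:,::-1]);print(n,f['camera_matrix'],f['R'],f['t'])
E
```

```text
pics
0.0 [ 0.19269602 -0.64616066  0.24692866] [[ 9.58307933e-01  2.85736876e-01 -5.86748823e-04]
 [ 2.85737469e-01 -9.58305349e-01  2.22633443e-03]
 [ 7.38613085e-05 -2.30117007e-03 -9.99997350e-01]] 0.08524667176538235
top [[360.93343401   0.         323.74933176]
 [  0.         360.93343401 197.91815283]
 [  0.           0.           1.        ]] [[ 0.00134995 -0.99974722  0.02244287]
 [-0.99312232 -0.0039678  -0.11701412]
 [ 0.11707359 -0.02213055 -0.99287663]] [-0.00246402  0.54401055  1.03469223]
side [[384.84562935   0.         320.63821638]
 [  0.         384.84562935 199.30188482]
 [  0.           0.           1.        ]] [[-0.77442154 -0.63252452  0.01356538]
 [-0.34930886  0.40959708 -0.84274169]
 [ 0.52749844 -0.65737582 -0.53814722]] [0.4173661  0.2546948  0.79943987]
```

View pics/top0.png

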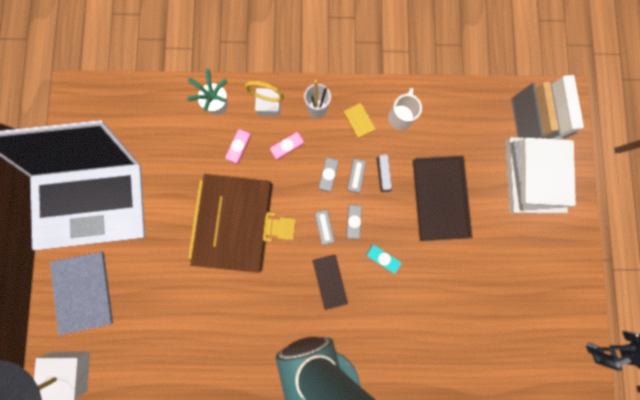

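View pics/side0.png

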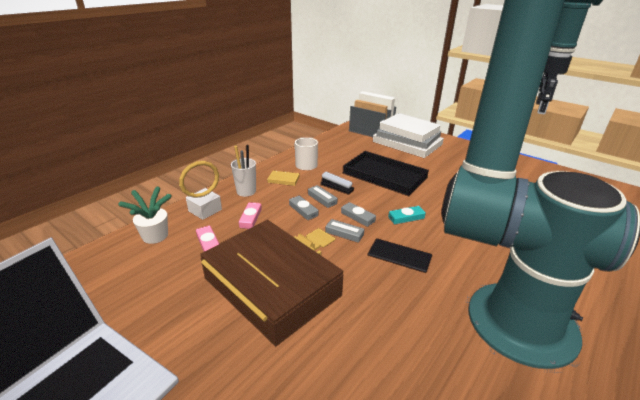

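The top view shows the closed chest at about (230,222), with its tab at (283,228) on the -y side, and the tray at (442,198). Round-tag drives are at (329,174) and (354,222), strip-tag drives at (357,176) and (324,227). The stapler is at (384,173). The side view agrees.

```bash
cat > h.py <<'E'
import cv2,numpy as np
from station import robot,grab_frame
def cast(f,uv,z):
    K,R,t=f['camera_matrix'],f['R'],f['t'];uv=np.atleast_2d(uv).astype(float)
    d=(R.T@np.linalg.inv(K)@np.c_[uv,np.ones(len(uv))].T).T;c=-R.T@t
    return c+d*((z-c[2])/d[:,2])[:,None]
def proj(f,X):
    p=f['camera_matrix']@(f['R']@np.asarray(X,float)+f['t']);return p[:2]/p[2]
def blobs(f,mask,z,amin):
    out=[]
    for c in cv2.findContours(mask.astype(np.uint8),cv2.RETR_EXTERNAL,cv2.CHAIN_APPROX_NONE)[0]:
        if cv2.contourArea(c)<amin: continue
        w=(cast(f,c[:,0],z)[:,:2]*1000).astype(np.float32)
        (cx,cy),(a,b),th=cv2.minAreaRect(w)
        if a<b: a,b,th=b,a,th+90
        out.append((c[:,0].mean(0).round(),round(cx),round(cy),round(a),round(b),round((th+90)%180-90)))
    return out
def hsv(f): return cv2.cvtColor(f['image'],cv2.COLOR_RGB2HSV).astype(int).transpose(2,0,1)
def drives(f):
    h,s,v=hsv(f);roi=np.zeros(h.shape,bool);roi[140:285,180:480]=1
    print('grey',*blobs(f,(s<60)&(v>85)&roi,.024,60),sep='\n ')
    print('white',*blobs(f,(s<60)&(v>205)&roi,.024,10),sep='\n ')
E
python3 - <<'E'
from h import *
f=grab_frame('top');drives(f)
h,s,v=hsv(f);roi=np.zeros(h.shape,bool);roi[140:285,180:480]=1
print('brass',*blobs(f,(h>20)&(h<32)&(s>150)&(v>130)&roi,.06,10),sep='\n ')
print('tray',*blobs(f,(v<60)&roi,.032,300),sep='\n ')
print('chest',*blobs(f,(v<110)&roi&(s>60),.076,1000),sep='\n ')
for p in [(204,175),(190,264),(271,181),(261,271)]: print(cast(f,p,.076)[0].round(3))
cv2.imwrite('pics/c1.png',cv2.resize(f['image'][140:290,180:480,::-1],(800,400),interpolation=cv2.INTER_CUBIC))
E
```

```text
grey
 (array([383., 258.]), 368, -174, 43, 43, 59)
 (array([324., 227.]), 459, -3, 97, 38, 13)
 (array([354., 222.]), 475, -90, 98, 39, -5)
 (array([356., 175.]), 614, -99, 99, 38, -11)
 (array([328., 174.]), 617, -15, 98, 38, -14)
 (array([384., 173.]), 623, -184, 108, 31, 5)
 (array([283., 147.]), 700, 119, 65, 35, -47)
 (array([236., 149.]), 692, 263, 64, 37, -13)
white
 (array([384., 259.]), 367, -179, 33, 32, 90)
 (array([354., 221.]), 475, -91, 39, 36, 0)
 (array([324., 227.]), 460, -3, 81, 20, 13)
 (array([328., 174.]), 619, -14, 40, 36, 0)
 (array([357., 175.]), 615, -100, 82, 19, -12)
 (array([385., 171.]), 627, -187, 102, 22, 5)
 (array([283., 147.]), 700, 119, 65, 35, -47)
 (array([236., 149.]), 692, 263, 64, 37, -13)
brass
 (array([279., 227.]), 455, 127, 78, 54, 85)
tray
chest
 (array([442., 198.]), 542, -336, 234, 147, 3)
[0.603 0.339 0.076]
[0.354 0.368 0.076]
[0.587 0.15  0.076]
[0.335 0.173 0.076]
```

View pics/c1.png

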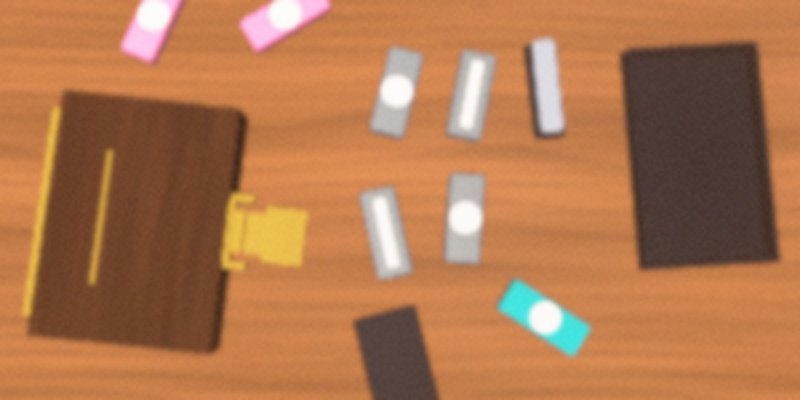

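The crop confirms two round-tag and two strip-tag drives. It puts the tab plate at crop (287,237), with the hook at crop (225–250, 197–270).

```bash
cat > go.py <<'E'
# prints tool-axis shift (mm) and yaw to a world target: x y z [yaw]
import sys,numpy as np
from station import robot
s=robot.state();R=s['tool_rot'];R=np.array(R);a=np.degrees(np.arctan2(R[1,0],R[0,0]))
print('t',round(s['t'],1),'pos',np.round(np.array(s['tool_pos'])*1e3,1),'yaw',round(a,1),'F',np.round(s['wrist_force'],1),'w',round(s['grip_width']*1e3,1),'ff',round(float(np.max(s['finger_force'])),1))
v=[float(q) for q in sys.argv[1:]]
if v:
    y=np.radians(v[3]) if len(v)>3 else np.radians(a)
    T=np.array([[np.cos(y),np.sin(y),0],[np.sin(y),-np.cos(y),0],[0,0,-1]])
    print('shift mm in target-yaw axes',np.round(T.T@(np.array(v[:3])-np.array(s['tool_pos'])*1e3),1),'yaw row total',round(a-np.degrees(y),1))
E
python3 - <<'E'
from h import *
f=grab_frame('top');print(robot.nose_length,cast(f,(287.6,228.9),.06),cast(f,(295,229),.06))
E
python3 -m crank '[{"hand":0,"linear":[0,0,0],"yaw":7.4},{"hand":0,"linear":[0,0,0],"yaw":7.4},{"hand":0,"linear":[0,0,0],"yaw":7.3}]'
python3 go.py 455 100 247 -5.5
```

```text
0.017 [[0.45164332 0.10225044 0.06      ]] [[0.4514032  0.08124962 0.06      ]]
t: 0.5
tool_pos: [0.1928, -0.6467, 0.2479]
tool_rot: [[0.995, -0.101, -0.0], [-0.101, -0.995, 0.001], [-0.0, -0.001, -1.0]]
wrist_force: [0.1, 0.8, 0.5]
grip_width: 0.0438
finger_force: 0.0
t 0.5 pos [ 192.8 -646.7  247.9] yaw -5.8 F [0.1 0.8 0.5] w 43.8 ff 0.0
shift mm in target-yaw axes [ 189.4 -768.4    0.9] yaw row total -0.3
```

```bash
python3 -m crank '[{"hand":0,"linear":[0.028,-0.04,0],"yaw":0},{"hand":0,"linear":[0.028,-0.04,0],"yaw":0},{"hand":0,"linear":[0.028,-0.04,0],"yaw":0},{"hand":0,"linear":[0.028,-0.04,0],"yaw":0},{"hand":0,"linear":[0.028,-0.04,0],"yaw":0},{"hand":0,"linear":[0.028,-0.04,0],"yaw":0},{"hand":0,"linear":[0.028,-0.04,0],"yaw":0},{"hand":0,"linear":[0.028,-0.04,0],"yaw":0}]' >/dev/null
python3 -m crank '[{"hand":0,"linear":[0,-0.04,0],"yaw":0},{"hand":0,"linear":[0,-0.04,0],"yaw":0},{"hand":0,"linear":[0,-0.04,0],"yaw":0},{"hand":0,"linear":[0,-0.04,0],"yaw":0},{"hand":0,"linear":[0,-0.04,0],"yaw":0},{"hand":0,"linear":[0,-0.04,0],"yaw":0},{"hand":0,"linear":[0,-0.04,0],"yaw":0},{"hand":0,"linear":[0,-0.04,0],"yaw":0}]'>/dev/null
python3 go.py 452 99 110 -5.5
```

```text
t 2.1 pos [476.9 -29.7 248.3] yaw -5.5 F [ 0.7 -0.1 -0.2] w 0.2 ff 0.0
shift mm in target-yaw axes [ -37.1 -125.7  138.3] yaw row total -0.0
```

```bash
python3 -m crank '[{"hand":0,"linear":[-0.012,-0.042,0],"yaw":0},{"hand":0,"linear":[-0.012,-0.042,0],"yaw":0},{"hand":0,"linear":[-0.013,-0.042,0],"yaw":0},{"hand":0,"linear":[0,0,0.045],"yaw":0},{"hand":0,"linear":[0,0,0.045],"yaw":0},{"hand":0,"linear":[0,0,0.045],"yaw":0},{"hand":0,"linear":[0,0,0.02],"yaw":0},{"hand":0,"linear":[0,0,0],"yaw":0}]' >/dev/null
python3 go.py 452 99 77 -5.5
```

```text
t 2.9 pos [448.6  97.3  89.4] yaw -5.5 F [0.1 0.2 0.4] w -0.4 ff 0.0
shift mm in target-yaw axes [ 3.2 -2.1 12.4] yaw row total 0.0
```

```bash
python3 -m crank '[{"hand":0,"linear":[0.003,-0.002,0.004],"yaw":0},{"hand":0,"linear":[0,0,0.004],"yaw":0},{"hand":0,"linear":[0,0,0.004],"yaw":0},{"hand":0,"linear":[0,0,0.003],"yaw":0},{"hand":0,"linear":[0,0,0.003],"yaw":0},{"hand":0,"linear":[0,0,0.002],"yaw":0},{"hand":0,"linear":[0,0,0],"yaw":0}]' |grep -E 'force|pos'
python3 -m crank '[{"hand":0,"linear":[0,0,0.002],"yaw":0},{"hand":0,"linear":[0,0,0.001],"yaw":0},{"hand":0,"linear":[0,0,0],"yaw":0}]' |grep -E 'force|pos'
python3 - <<'E'
from h import *
f=grab_frame('side');cv2.imwrite('pics/s1.png',f['image'][100:350,150:500,::-1])
E
```

```text
tool_pos: [0.4557, 0.0994, 0.0733]
wrist_force: [0.2, -0.5, 0.7]
finger_force: 0.2
tool_pos: [0.4556, 0.0994, 0.0702]
wrist_force: [0.6, -0.2, 1.5]
finger_force: 0.6
```

View pics/s1.png

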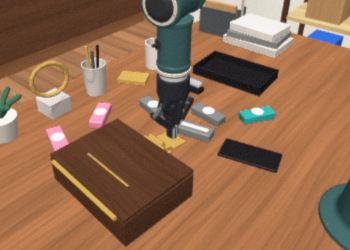

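The fingertips are on the tab at crop (175,135) and the lid is still shut, so I press deeper.

```bash
python3 -m crank '[{"hand":0,"linear":[0,0,0.002],"yaw":0},{"hand":0,"linear":[0,0,0.001],"yaw":0},{"hand":0,"linear":[0,0,0],"yaw":0}]' |grep -E 'force|pos'
python3 -m crank '[{"hand":0,"linear":[0,0,0.001],"yaw":0},{"hand":0,"linear":[0,0,0.001],"yaw":0},{"hand":0,"linear":[0,0,0],"yaw":0}]' |grep -E 'force|pos'
python3 - <<'E'
from h import *
f=grab_frame('side');cv2.imwrite('pics/s2.png',f['image'][100:350,150:500,::-1])
E
```

```text
tool_pos: [0.4556, 0.0993, 0.0672]
wrist_force: [-0.8, -2.6, 0.7]
finger_force: 1.1
tool_pos: [0.4556, 0.0993, 0.0652]
wrist_force: [0.5, -3.1, 2.0]
finger_force: 1.3
```

View pics/s2.png

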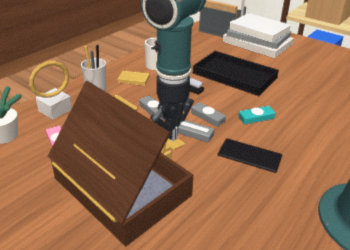

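The lid has popped to about half open (crop edge (88,85)–(165,125)). Next I raise the hand and approach the lid's underside.

```bash
python3 -m crank '[{"hand":0,"linear":[0,0,-0.01],"yaw":0},{"hand":0,"linear":[0,0.004,-0.033],"yaw":0},{"hand":0,"linear":[-0.003,0,-0.033],"yaw":0},{"hand":0,"linear":[0,0,-0.033],"yaw":0},{"hand":0,"linear":[0,0,-0.033],"yaw":0},{"hand":0,"linear":[0,-0.03,0],"yaw":0},{"hand":0,"linear":[0,-0.03,0],"yaw":0},{"hand":0,"linear":[0,0,0],"yaw":0}]' |grep -E 'force|pos'
python3 -m crank '[{"hand":0,"linear":[0,-0.02,0],"yaw":0},{"hand":0,"linear":[0,-0.01,0],"yaw":0},{"hand":0,"linear":[0,0,0],"yaw":0}]' |grep -E 'force|pos'
python3 - <<'E'
from h import *
f=grab_frame('top');g=grab_frame('side')
a=cv2.resize(f['image'][150:290,170:330,::-1],None,fx=2.3,fy=2.3);b=cv2.resize(g['image'][120:350,170:400,::-1],(352,322))
cv2.imwrite('pics/s3.png',np.hstack([a,b]))
for an in (0.9,1,1.1):
  for sx in(-130,130):
    ps=np.radians(-5.5);l=np.array([sx,95-190*np.cos(an)])/1e3
    X=[.467+l[0]*np.cos(ps)-l[1]*np.sin(ps),.257+l[0]*np.sin(ps)+l[1]*np.cos(ps),.066+.19*np.sin(an)]
    print(an,sx,(proj(f,X)-[170,150])*2.3)
E
```

```text
tool_pos: [0.4582, 0.1583, 0.2085]
wrist_force: [-0.3, -0.1, -0.2]
finger_force: 0.0
tool_pos: [0.4606, 0.186, 0.2073]
wrist_force: [-0.4, 0.7, -0.2]
finger_force: 0.0
0.9 -130 [117.17163773 289.61439683]
0.9 130 [149.07343725  42.65411212]
1 -130 [ 99.17802487 289.20360391]
1 130 [132.1203348   39.11457391]
1.1 -130 [ 80.16744314 288.52959846]
1.1 130 [114.15144751  35.70155522]
```

View pics/s3.png

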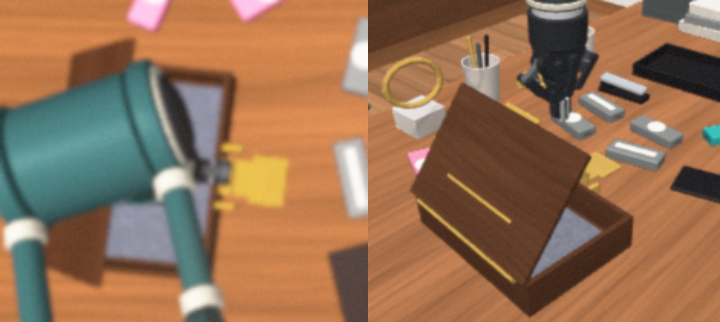

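The lid stands at about 1.0 rad, with its corner at (132,39) as predicted. The fingers are in front of it, so I ease forward.

```bash
python3 -m crank '[{"hand":0,"linear":[0,-0.012,0],"yaw":0},{"hand":0,"linear":[0,-0.010,0],"yaw":0},{"hand":0,"linear":[0,-0.006,0],"yaw":0},{"hand":0,"linear":[0,-0.004,0],"yaw":0},{"hand":0,"linear":[0,-0.003,0],"yaw":0},{"hand":0,"linear":[0,-0.003,0],"yaw":0},{"hand":0,"linear":[0,-0.003,0],"yaw":0},{"hand":0,"linear":[0,-0.003,0],"yaw":0}]' |grep -E 'force|pos'
python3 -m crank '[{"hand":0,"linear":[0,-0.003,0],"yaw":0},{"hand":0,"linear":[0,-0.003,0],"yaw":0},{"hand":0,"linear":[0,-0.003,0],"yaw":0},{"hand":0,"linear":[0,-0.003,0],"yaw":0},{"hand":0,"linear":[0,-0.003,0],"yaw":0},{"hand":0,"linear":[0,-0.003,0],"yaw":0},{"hand":0,"linear":[0,-0.003,0],"yaw":0},{"hand":0,"linear":[0,-0.003,0],"yaw":0}]' |grep -E 'force|pos'
python3 -m crank '[{"hand":0,"linear":[0,-0.003,0],"yaw":0},{"hand":0,"linear":[0,-0.003,0],"yaw":0},{"hand":0,"linear":[0,-0.003,0],"yaw":0},{"hand":0,"linear":[0,-0.003,0],"yaw":0},{"hand":0,"linear":[0,-0.003,0],"yaw":0},{"hand":0,"linear":[0,-0.003,0],"yaw":0},{"hand":0,"linear":[0,-0.003,0],"yaw":0},{"hand":0,"linear":[0,-0.003,0],"yaw":0}]' |grep -E 'force|pos'
python3 - <<'E'
from h import *
g=grab_frame('side')
b=cv2.resize(g['image'][80:350,170:440,::-1],(400,400))
cv2.imwrite('pics/s4.png',b)
E
```

```text
tool_pos: [0.465, 0.2288, 0.2076]
wrist_force: [-3.0, -6.4, 9.0]
finger_force: 5.5
tool_pos: [0.4679, 0.2495, 0.2186]
wrist_force: [-26.5, -29.1, 61.4]
finger_force: 34.7
tool_pos: [0.4713, 0.2772, 0.2293]
wrist_force: [-44.5, -28.7, 98.5]
finger_force: 50.7
```

View pics/s4.png

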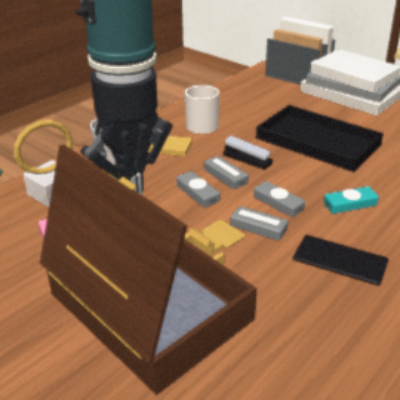

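The lid edge has wedged under the finger knuckles and the force is too high. I back off upward at once.

```bash
python3 -m crank '[{"hand":0,"linear":[0,0.002,-0.006],"yaw":0},{"hand":0,"linear":[0,0.002,-0.006],"yaw":0}]' |grep -E 'force|pos'
python3 -m crank '[{"hand":0,"linear":[0,0.001,-0.006],"yaw":0},{"hand":0,"linear":[0,0.001,-0.006],"yaw":0},{"hand":0,"linear":[0,0,0],"yaw":0}]' |grep -E 'force|pos'
```

```text
tool_pos: [0.4702, 0.274, 0.2297]
wrist_force: [-9.8, -4.3, 14.8]
finger_force: 7.6
tool_pos: [0.4695, 0.2711, 0.2319]
wrist_force: [-0.8, -0.4, -0.2]
finger_force: 0.0
```

```bash
cat > chk.py <<'E'
import sys,numpy as np
from station import robot
s=robot.state();F=np.array(s['wrist_force']);print(round(s['t'],1),np.round(np.array(s['tool_pos'])*1e3),np.round(F,1),round(s['grip_width']*1e3,1))
sys.exit(bool(np.linalg.norm(F)>float(sys.argv[1])))
E
python3 -m crank '[{"hand":0,"linear":[0,0.004,-0.01],"yaw":0},{"hand":0,"linear":[0,0,-0.01],"yaw":0},{"hand":0,"linear":[0,-0.003,0],"yaw":0},{"hand":0,"linear":[0,0,0],"yaw":0}]' >/dev/null; python3 chk.py 5 || exit
python3 -m crank '[{"hand":0,"linear":[0,-0.003,0],"yaw":0},{"hand":0,"linear":[0,-0.003,0],"yaw":0},{"hand":0,"linear":[0,-0.003,0],"yaw":0}]' >/dev/null; python3 chk.py 4 || exit
python3 -m crank '[{"hand":0,"linear":[0,-0.003,0],"yaw":0},{"hand":0,"linear":[0,-0.003,0],"yaw":0},{"hand":0,"linear":[0,-0.003,0],"yaw":0}]' >/dev/null; python3 chk.py 4 || exit
python3 -m crank '[{"hand":0,"linear":[0,-0.003,-0.001],"yaw":0},{"hand":0,"linear":[0,-0.003,-0.001],"yaw":0},{"hand":0,"linear":[0,-0.003,-0.001],"yaw":0}]' >/dev/null; python3 chk.py 4 || exit
python3 -m crank '[{"hand":0,"linear":[0,-0.003,-0.001],"yaw":0},{"hand":0,"linear":[0,-0.003,-0.001],"yaw":0},{"hand":0,"linear":[0,-0.003,-0.001],"yaw":0}]' >/dev/null; python3 chk.py 4 || exit
python3 -m crank '[{"hand":0,"linear":[0,-0.003,-0.001],"yaw":0},{"hand":0,"linear":[0,-0.003,-0.001],"yaw":0},{"hand":0,"linear":[0,-0.003,-0.001],"yaw":0}]' >/dev/null; python3 chk.py 4 || exit
```

```text
9.2 [469. 270. 252.] [ 0.2 -0.1 -0.2] 0.1
9.4 [470. 279. 251.] [ 0.2 -0.7 -0.2] -0.1
9.8 [471. 288. 251.] [ 0.1 -0.5 -0.4] -0.1
10.1 [472. 297. 254.] [-0.8 -0.3 -0.1] 0.2
10.3 [472. 306. 257.] [-0.9  0.6  0.3] -0.4
10.7 [473. 315. 260.] [-0.6  0.1  0.3] -0.1
```

```bash

python3 -m crank '[{"hand":0,"linear":[0,-0.003,0],"yaw":0},{"hand":0,"linear":[0,-0.003,0],"yaw":0},{"hand":0,"linear":[0,-0.003,0],"yaw":0}]' >/dev/null; python3 chk.py 3 || exit
python3 -m crank '[{"hand":0,"linear":[0,-0.003,0],"yaw":0},{"hand":0,"linear":[0,-0.003,0],"yaw":0},{"hand":0,"linear":[0,-0.003,0],"yaw":0}]' >/dev/null; python3 chk.py 3 || exit
python3 -m crank '[{"hand":0,"linear":[0,-0.003,0],"yaw":0},{"hand":0,"linear":[0,-0.003,0],"yaw":0},{"hand":0,"linear":[0,-0.003,0],"yaw":0}]' >/dev/null; python3 chk.py 3 || exit
python3 - <<'E'
from h import *
g=grab_frame('side');f=grab_frame('top')
b=cv2.resize(g['image'][80:350,170:440,::-1],(400,400));a=cv2.resize(f['image'][140:290,150:300,::-1],(400,400))
cv2.imwrite('pics/s5.png',np.hstack([a,b]))
E
```

```text
10.9 [474. 324. 260.] [-0.4  0.  -0.5] -0.1
11.2 [475. 333. 260.] [ 0.1 -0.2 -0. ] -0.2
11.6 [476. 342. 260.] [ 0.8  0.2 -0.4] 0.1
```

View pics/s5.png

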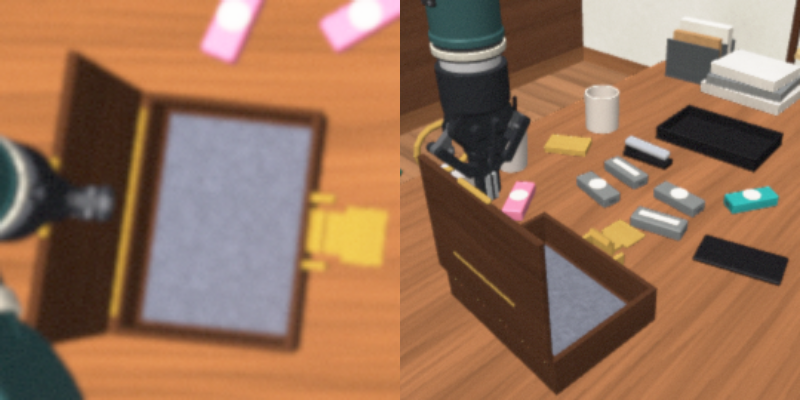

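The lid is nearly upright and the fingers are on its underside (right crop (485,190)). The chest floor is now visible. I continue slowly until the stop.

```bash

python3 -m crank '[{"hand":0,"linear":[0,-0.003,0],"yaw":0},{"hand":0,"linear":[0,-0.003,0],"yaw":0},{"hand":0,"linear":[0,-0.003,0],"yaw":0}]' >/dev/null; python3 chk.py 3 || exit
python3 -m crank '[{"hand":0,"linear":[0,-0.003,0],"yaw":0},{"hand":0,"linear":[0,-0.003,0],"yaw":0},{"hand":0,"linear":[0,-0.003,0],"yaw":0}]' >/dev/null; python3 chk.py 3 || exit
python3 -m crank '[{"hand":0,"linear":[0,-0.003,0],"yaw":0},{"hand":0,"linear":[0,-0.002,0],"yaw":0},{"hand":0,"linear":[0,-0.002,0],"yaw":0}]' >/dev/null; python3 chk.py 3 || exit
python3 -m crank '[{"hand":0,"linear":[0,-0.002,0],"yaw":0},{"hand":0,"linear":[0,-0.001,0],"yaw":0},{"hand":0,"linear":[0,-0.001,0],"yaw":0}]' >/dev/null; python3 chk.py 3 || exit
python3 -m crank '[{"hand":0,"linear":[0,-0.001,0],"yaw":0},{"hand":0,"linear":[0,-0.001,0],"yaw":0},{"hand":0,"linear":[0,-0.001,0],"yaw":0}]' >/dev/null; python3 chk.py 3 || exit
python3 -m crank '[{"hand":0,"linear":[0,-0.001,0],"yaw":0},{"hand":0,"linear":[0,-0.001,0],"yaw":0},{"hand":0,"linear":[0,-0.001,0],"yaw":0}]' >/dev/null; python3 chk.py 3 || exit
```

```text
11.9 [477. 351. 260.] [0.3 0.3 0.3] 0.2
12.2 [478. 360. 260.] [-0.4 -0.2  0.2] -0.1
12.6 [478. 367. 260.] [-0.1  0.3 -0.1] -0.2
12.8 [479. 371. 260.] [-0.7  0.3  0.3] 0.2
13.2 [479. 373. 260.] [ 0.3 -0.1  0.5] -0.1
13.4 [479. 377. 260.] [ 0.7  0.5 -0.5] -0.2
```

```bash

python3 -m crank '[{"hand":0,"linear":[0,-0.001,0],"yaw":0},{"hand":0,"linear":[0,-0.001,0],"yaw":0},{"hand":0,"linear":[0,-0.001,0],"yaw":0}]' >/dev/null; python3 chk.py 2 || exit
python3 -m crank '[{"hand":0,"linear":[0,-0.001,0],"yaw":0},{"hand":0,"linear":[0,-0.001,0],"yaw":0},{"hand":0,"linear":[0,-0.001,0],"yaw":0}]' >/dev/null; python3 chk.py 2 || exit
python3 -m crank '[{"hand":0,"linear":[0,-0.001,0],"yaw":0},{"hand":0,"linear":[0,-0.001,0],"yaw":0},{"hand":0,"linear":[0,-0.001,0],"yaw":0}]' >/dev/null; python3 chk.py 2 || exit
python3 - <<'E'
from h import *
g=grab_frame('side');f=grab_frame('top')
b=cv2.resize(g['image'][80:350,170:440,::-1],(400,400));a=cv2.resize(f['image'][140:290,150:300,::-1],(400,400))
cv2.imwrite('pics/s6.png',np.hstack([a,b]))
# chest frame from inner floor corners, crop px -> world at z=.008 / rim
for p in [(168,112),(313,127),(293,335),(140,318)]: print(cast(f,np.array(p)*.375+[150,140],.008)[0].round(3))
for an in (1.5,1.6,1.7,1.75):
  for sx in(-130,130):
    ps=np.radians(-5.5);l=np.array([sx,95-190*np.cos(an)])/1e3
    X=[.467+l[0]*np.cos(ps)-l[1]*np.sin(ps),.257+l[0]*np.sin(ps)+l[1]*np.cos(ps),.066+.19*np.sin(an)]
    print(an,sx,(proj(f,X)-[150,140])/.375,(proj(g,X)-[170,80])/.675)
E
```

```text
13.8 [479. 378. 260.] [-2.1 -7.9  3.7] 0.0
```

The stop is reached. I ease off slightly, hold, then check.

```bash

python3 -m crank '[{"hand":0,"linear":[0,0.001,0],"yaw":0},{"hand":0,"linear":[0,0,0],"yaw":0},{"hand":0,"linear":[0,0,0],"yaw":0},{"hand":0,"linear":[0,0,0],"yaw":0},{"hand":0,"linear":[0,0,0],"yaw":0},{"hand":0,"linear":[0,0,0],"yaw":0},{"hand":0,"linear":[0,0,0],"yaw":0},{"hand":0,"linear":[0,0,0],"yaw":0}]' >/dev/null; python3 chk.py 12
python3 - <<'E'
from h import *
g=grab_frame('side');f=grab_frame('top')
b=cv2.resize(g['image'][80:350,170:440,::-1],(400,400));a=cv2.resize(f['image'][140:290,150:300,::-1],(400,400))
cv2.imwrite('pics/s6.png',np.hstack([a,b]))
for p in [(168,112),(313,127),(293,335),(140,318)]: print(cast(f,np.array(p)*.375+[150,140],.008)[0].round(3))
for an in (1.5,1.6,1.7,1.75):
  for sx in(-130,130):
    ps=np.radians(-5.5);l=np.array([sx,95-190*np.cos(an)])/1e3
    X=[.467+l[0]*np.cos(ps)-l[1]*np.sin(ps),.257+l[0]*np.sin(ps)+l[1]*np.cos(ps),.066+.19*np.sin(an)]
    print(an,sx,(proj(f,X)-[150,140])/.375,(proj(g,X)-[170,80])/.675)
E
```

```text
14.6 [479. 378. 260.] [-0.9 -5.5  0.9] 0.4
[0.594 0.333 0.008]
[0.577 0.169 0.008]
[0.345 0.186 0.008]
[0.364 0.355 0.008]
1.5 -130 [ 53.07879859 355.16247969] [159.56326967 234.64693478]
1.5 130 [96.85741802 55.01628093] [ 34.90124177 148.26431777]
1.6 -130 [ 30.4225112  353.02690872] [145.67632295 242.18532657]
1.6 130 [75.06034444 52.74633032] [ 21.8987003  152.93945994]
1.7 -130 [  8.80216875 350.70250392] [131.41668708 251.41317007]
1.7 130 [54.16116608 50.96412964] [  8.80194477 158.99763956]
1.75 -130 [ -1.5059405  349.48186418] [124.21089399 256.64512562]
1.75 130 [44.15652788 50.26495515] [  2.27666099 162.53735293]
```

View pics/s6.png

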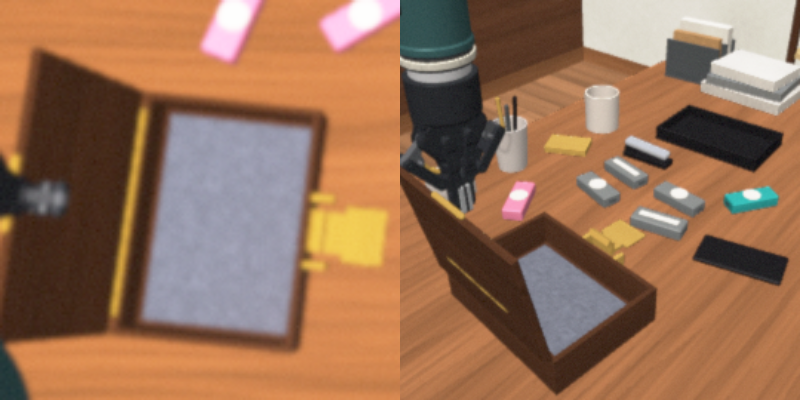

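The lid is at its stop, with its corner at (40,50) as predicted for 1.75. I retreat towards the first round-tag drive and re-measure.

```bash

python3 -m crank '[{"hand":0,"linear":[0,0.004,0],"yaw":0},{"hand":0,"linear":[0,0.008,0],"yaw":0},{"hand":0,"linear":[0,0.03,0],"yaw":0},{"hand":0,"linear":[0.01,0.045,0],"yaw":0},{"hand":0,"linear":[0.02,0.045,0],"yaw":0},{"hand":0.66,"linear":[0.02,0.045,0],"yaw":0},{"hand":0.66,"linear":[0.02,0.045,0],"yaw":0},{"hand":0.66,"linear":[0.02,0.045,0],"yaw":0}]' >/dev/null
python3 -m crank '[{"hand":0.66,"linear":[0.005,0.045,0.02],"yaw":0},{"hand":0.66,"linear":[0.005,0.04,0.02],"yaw":0},{"hand":0.66,"linear":[0,0,0.02],"yaw":8},{"hand":0.66,"linear":[0,0,0],"yaw":0}]' >/dev/null
python3 go.py 618 -14.5 80 -13.5
python3 - <<'E'
from h import *
f=grab_frame('top');drives(f);cv2.imwrite('pics/s7.png',f['image'][...,::-1])
E
```

```text
t 15.8 pos [542.9  17.1 197.1] yaw -13.7 F [-0.5 -0.3 -0.5] w 56.8 ff 0.0
shift mm in target-yaw axes [ 80.4  13.2 117.1] yaw row total -0.2
grey
 (array([322., 275.]), 328, 18, 197, 69, 90)
 (array([383., 256.]), 373, -167, 61, 42, 56)
 (array([324., 227.]), 459, -2, 98, 39, 13)
 (array([235., 224.]), 470, 259, 231, 160, -6)
 (array([384., 172.]), 624, -184, 110, 31, 5)
 (array([340., 219.]), 511, -6, 428, 230, -2)
 (array([281., 211.]), 507, 114, 427, 59, -2)
 (array([236., 149.]), 692, 264, 67, 37, -18)
white
 (array([315., 276.]), 315, 25, 165, 26, 90)
 (array([384., 259.]), 365, -178, 38, 33, -46)
 (array([352., 233.]), 442, -84, 49, 26, -74)
 (array([282., 232.]), 444, 120, 44, 23, -90)
 (array([324., 227.]), 459, -2, 85, 23, 13)
 (array([351., 186.]), 584, -82, 43, 26, -85)
 (array([285., 184.]), 587, 114, 43, 28, -77)
 (array([385., 171.]), 627, -187, 104, 24, 5)
 (array([274., 149.]), 692, 150, 16, 11, -13)
 (array([236., 149.]), 692, 264, 67, 37, -18)
```

View pics/s7.png

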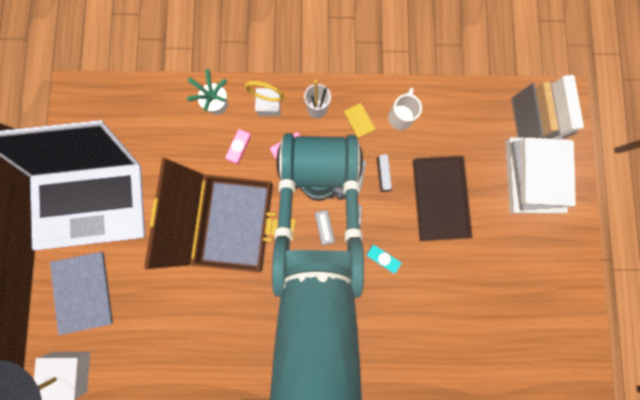

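The arm hides three of the drives in the top view; the open lid is still in place at (175,215). I use the side camera to confirm their positions.

```bash
cat > sd.py <<'E'
from h import *
import sys
g=grab_frame('side');h,s,v=hsv(g);roi=np.zeros(h.shape,bool);roi[160:260,270:400]=1
print('white',*blobs(g,(s<50)&(v>190)&roi,.024,8),sep='\n ')
print('grey',*blobs(g,(s<60)&(v>70)&roi,.024,60),sep='\n ')
E
python3 sd.py
```

```text
white
 (array([344., 226.]), 460, -4, 77, 15, 13)
 (array([358., 210.]), 476, -91, 35, 33, -83)
 (array([303., 204.]), 618, -16, 35, 33, -18)
 (array([322., 192.]), 615, -100, 76, 16, -12)
 (array([336., 178.]), 636, -197, 112, 28, -2)
 (array([311., 164.]), 761, -218, 67, 7, -50)
 (array([298., 164.]), 796, -193, 61, 13, -44)
grey
 (array([276., 255.]), 520, 201, 63, 30, -5)
 (array([345., 230.]), 452, 10, 103, 60, 13)
 (array([358., 214.]), 468, -77, 110, 59, -5)
 (array([304., 207.]), 607, -3, 118, 52, -15)
 (array([322., 196.]), 604, -85, 117, 57, -11)
 (array([336., 179.]), 632, -193, 121, 42, 0)
 (array([310., 164.]), 759, -215, 76, 37, -52)
```

```bash

python3 -m crank '[{"hand":0.66,"linear":[0.04,0.007,0],"yaw":0},{"hand":0.66,"linear":[0.04,0.006,0],"yaw":0},{"hand":0.66,"linear":[0,0,0.04],"yaw":0},{"hand":0.66,"linear":[0,0,0.04],"yaw":0},{"hand":0.66,"linear":[0,0,0.035],"yaw":0},{"hand":0.66,"linear":[0,0,0],"yaw":0}]' >/dev/null; python3 go.py 618 -15 19 -13.5
```

```text
t 16.6 pos [616.5 -11.3  80.9] yaw -13.3 F [-0.2  0.  -0.6] w 56.6 ff 0.0
shift mm in target-yaw axes [ 2.3  3.3 61.9] yaw row total 0.2
```

```bash

python3 -m crank '[{"hand":0.66,"linear":[0,0.001,0.025],"yaw":0},{"hand":0.66,"linear":[0,0,0.025],"yaw":0},{"hand":0.66,"linear":[0,0,0.013],"yaw":0},{"hand":0.66,"linear":[0,0,0],"yaw":0}]' >/dev/null; python3 go.py 618 -15 19 -13.5;  python3 chk.py 5 || exit
python3 -m crank '[{"hand":0,"linear":[0,0,0],"yaw":0},{"hand":0,"linear":[0,0,0],"yaw":0},{"hand":0,"linear":[0,0,0],"yaw":0},{"hand":0,"linear":[0,0,0],"yaw":0},{"hand":0,"linear":[0,0,0],"yaw":0},{"hand":0,"linear":[0,0,0],"yaw":0}]' >/dev/null; python3 go.py
```

```text
t 16.9 pos [619.6 -13.1  22.4] yaw -13.4 F [-0.7  0.4  0.1] w 56.3 ff 0.0
shift mm in target-yaw axes [-1.1  2.2  3.4] yaw row total 0.1
16.9 [620. -13.  22.] [-0.7  0.4  0.1] 56.3
t 17.6 pos [621.7 -13.8  24.7] yaw -13.5 F [ 0.9 -0.2  6.6] w 38.7 ff 63.4
```

```bash

python3 -m crank '[{"hand":0,"linear":[0,0,-0.02],"yaw":0},{"hand":0,"linear":[0,0,-0.04],"yaw":0},{"hand":0,"linear":[0,0,-0.04],"yaw":0},{"hand":0,"linear":[0,0,-0.03],"yaw":-4},{"hand":0,"linear":[0,0,0],"yaw":-4},{"hand":0,"linear":[0,0,0],"yaw":0}]' >/dev/null; python3 go.py 527 254 150 -5.5
```

```text
t 18.1 pos [620.7 -13.9 154.4] yaw -5.5 F [-0.2  0.5 -1.5] w 38.3 ff 62.6
shift mm in target-yaw axes [-118.9 -257.7    4.4] yaw row total 0.0
```

```bash

python3 -m crank '[{"hand":0,"linear":[-0.017,-0.037,0],"yaw":0},{"hand":0,"linear":[-0.017,-0.037,0],"yaw":0},{"hand":0,"linear":[-0.017,-0.037,0],"yaw":0},{"hand":0,"linear":[-0.017,-0.037,0],"yaw":0},{"hand":0,"linear":[-0.017,-0.037,0],"yaw":0},{"hand":0,"linear":[-0.017,-0.037,0],"yaw":0},{"hand":0,"linear":[-0.017,-0.036,0],"yaw":0},{"hand":0,"linear":[0,0,0],"yaw":0}]' >/dev/null; python3 go.py 527 254 36 -5.5
```

```text
t 18.9 pos [523.2 258.  150.9] yaw -5.3 F [ 0.8 -0.3 -1.1] w 38.6 ff 62.5
shift mm in target-yaw axes [  4.2   3.6 114.9] yaw row total 0.2
```

```bash

python3 -m crank '[{"hand":0,"linear":[0.004,0.003,0.035],"yaw":0},{"hand":0,"linear":[0,0,0.035],"yaw":0},{"hand":0,"linear":[0,0,0.03],"yaw":0},{"hand":0,"linear":[0,0,0.012],"yaw":0},{"hand":0,"linear":[0,0,0],"yaw":0},{"hand":0,"linear":[0,0,0.002],"yaw":0},{"hand":0,"linear":[0,0,0],"yaw":0}]' >/dev/null; python3 chk.py 15 || exit
python3 -m crank '[{"hand":0,"linear":[0,0,0.002],"yaw":0},{"hand":0,"linear":[0,0,0],"yaw":0},{"hand":0.66,"linear":[0,0,0],"yaw":0},{"hand":0.66,"linear":[0,0,0],"yaw":0},{"hand":0.66,"linear":[0,0,0],"yaw":0},{"hand":0.66,"linear":[0,0,0],"yaw":0}]' >/dev/null; python3 chk.py 15
python3 -m crank '[{"hand":0.66,"linear":[0,0,-0.02],"yaw":0},{"hand":0.66,"linear":[0,0,-0.04],"yaw":0},{"hand":0.66,"linear":[0,0,-0.05],"yaw":0},{"hand":0.66,"linear":[0,0.04,0],"yaw":0},{"hand":0.66,"linear":[0,0.045,0],"yaw":0},{"hand":0.66,"linear":[0,0.045,0],"yaw":0},{"hand":0.66,"linear":[0,0.045,0],"yaw":0},{"hand":0.66,"linear":[0,0,0],"yaw":0}]' >/dev/null; python3 go.py 475 -90.5 150 -5
python3 sd.py | grep -A6 white
```

```text
19.6 [531. 251.  40.] [ 0.5  0.3 -0. ] 38.8
20.2 [530. 251.  36.] [-0.3  0.4 -0.5] 56.3
t 21.1 pos [512.1  72.5 146.2] yaw -5.8 F [ 0.2 -0.   0.6] w 56.5 ff 0.0
shift mm in target-yaw axes [-22.7 165.6  -3.8] yaw row total -0.8
white
 (array([344., 226.]), 460, -4, 77, 16, 14)
 (array([358., 210.]), 477, -92, 34, 30, 40)
 (array([327., 195.]), 593, -96, 31, 16, -12)
 (array([339., 180.]), 622, -197, 82, 28, 0)
grey
 (array([276., 255.]), 520, 201, 63, 30, -5)
```

```bash

python3 -m crank '[{"hand":0.66,"linear":[-0.006,0.041,0],"yaw":-0.8},{"hand":0.66,"linear":[-0.006,0.041,0],"yaw":0},{"hand":0.66,"linear":[-0.006,0.042,0],"yaw":0},{"hand":0.66,"linear":[-0.005,0.042,0],"yaw":0},{"hand":0.66,"linear":[0,0,0.035],"yaw":0},{"hand":0.66,"linear":[0,0,0.035],"yaw":0},{"hand":0.66,"linear":[0,0,0],"yaw":0}]' >/dev/null; python3 go.py 476 -91 26 -5
```

```text
t 21.8 pos [471.9 -85.1  71.9] yaw -4.7 F [-0.7  1.4 -0.1] w 56.2 ff 0.0
shift mm in target-yaw axes [ 4.6  5.5 45.9] yaw row total 0.3
```

```bash

python3 -m crank '[{"hand":0.66,"linear":[0.002,0.003,0],"yaw":0},{"hand":0.66,"linear":[0,0,0],"yaw":0},{"hand":0.66,"linear":[0,0,0],"yaw":0}]' >/dev/null; python3 go.py 476 -91 26 -5;python3 sd.py | grep -A3 white
```

```text
t 22.1 pos [479.7 -89.7  78.3] yaw -4.6 F [-0.1  0.1  0.6] w 56.5 ff 0.0
shift mm in target-yaw axes [-3.5  1.6 52.3] yaw row total 0.4
white
 (array([344., 226.]), 460, -4, 77, 17, 13)
 (array([358., 210.]), 476, -91, 35, 33, -83)
 (array([322., 192.]), 616, -101, 78, 16, -12)
```

```bash

python3 -m crank '[{"hand":0.66,"linear":[-0.003,0.001,0.025],"yaw":0},{"hand":0.66,"linear":[0,0,0.025],"yaw":0},{"hand":0.66,"linear":[0,0,0.002],"yaw":0},{"hand":0.66,"linear":[0,0,0],"yaw":0},{"hand":0.66,"linear":[0,0,0],"yaw":0}]' >/dev/null; python3 go.py 476 -91 24 -5;  python3 chk.py 5 || exit
python3 -m crank '[{"hand":0,"linear":[0,0,0],"yaw":0},{"hand":0,"linear":[0,0,0],"yaw":0},{"hand":0,"linear":[0,0,0],"yaw":0},{"hand":0,"linear":[0,0,0],"yaw":0},{"hand":0,"linear":[0,0,0],"yaw":0}]' >/dev/null; python3 go.py
python3 -m crank '[{"hand":0,"linear":[0,0,-0.02],"yaw":0},{"hand":0,"linear":[0,0,-0.04],"yaw":0},{"hand":0,"linear":[0,0,-0.04],"yaw":0},{"hand":0,"linear":[0,0,-0.03],"yaw":0.5},{"hand":0,"linear":[0,0,0],"yaw":0},{"hand":0,"linear":[0,0,0],"yaw":0}]' >/dev/null; python3 go.py 412 266 155 -5.5
```

```text
t 22.6 pos [475.9 -90.7  25.7] yaw -4.7 F [-0.2  0.2  0.5] w 56.2 ff 0.0
shift mm in target-yaw axes [0.1 0.3 1.7] yaw row total 0.3
22.6 [476. -91.  26.] [-0.2  0.2  0.5] 56.2
t 23.1 pos [476.3 -90.9  26.1] yaw -4.7 F [-1.  -0.   6.9] w 38.7 ff 62.0
t 23.8 pos [474.9 -90.6 155. ] yaw -5.2 F [ 0.1  0.1 -2.1] w 38.5 ff 61.1
shift mm in target-yaw axes [ -96.7 -348.9   -0. ] yaw row total 0.3
```

```bash

python3 -m crank '[{"hand":0,"linear":[-0.012,-0.043,0],"yaw":0},{"hand":0,"linear":[-0.012,-0.043,0],"yaw":0},{"hand":0,"linear":[-0.012,-0.043,0],"yaw":0},{"hand":0,"linear":[-0.012,-0.044,0],"yaw":0},{"hand":0,"linear":[-0.012,-0.044,0],"yaw":0},{"hand":0,"linear":[-0.012,-0.044,0],"yaw":0},{"hand":0,"linear":[-0.012,-0.044,0],"yaw":0},{"hand":0,"linear":[-0.012,-0.044,0],"yaw":0}]' >/dev/null;python3 -m crank '[{"hand":0,"linear":[0,0,0],"yaw":0},{"hand":0,"linear":[0,0,0],"yaw":0}]' >/dev/null; python3 go.py 412 264 37 -5.5
```

```text
t 24.8 pos [408.6 265.7 151.9] yaw -5.0 F [-0.7 -0.5 -1.5] w 38.1 ff 61.4
shift mm in target-yaw axes [  3.5   1.4 114.9] yaw row total 0.5
```

```bash

python3 -m crank '[{"hand":0,"linear":[0.003,0.001,0.035],"yaw":0.5},{"hand":0,"linear":[0,0,0.035],"yaw":0},{"hand":0,"linear":[0,0,0.03],"yaw":0},{"hand":0,"linear":[0,0,0.012],"yaw":0},{"hand":0,"linear":[0,0,0.002],"yaw":0},{"hand":0,"linear":[0,0,0],"yaw":0},{"hand":0,"linear":[0,0,0],"yaw":0}]' >/dev/null; python3 chk.py 15 || exit
python3 -m crank '[{"hand":0,"linear":[0,0,0.001],"yaw":0},{"hand":0,"linear":[0,0,0.001],"yaw":0},{"hand":0,"linear":[0,0,0],"yaw":0}]' >/dev/null; python3 chk.py 15
python3 -m crank '[{"hand":0.66,"linear":[0,0,0],"yaw":0},{"hand":0.66,"linear":[0,0,0],"yaw":0},{"hand":0.66,"linear":[0,0,0],"yaw":0},{"hand":0.66,"linear":[0,0,-0.02],"yaw":0},{"hand":0.66,"linear":[0,0,-0.04],"yaw":0},{"hand":0.66,"linear":[0,0,-0.05],"yaw":0},{"hand":0.66,"linear":[0,0,0],"yaw":0},{"hand":0.66,"linear":[0,0,0],"yaw":0}]' >/dev/null;  python3 go.py 460 -3 150 13
```

```text
25.4 [415. 265.  42.] [-0.1  0.3 -1.8] 38.5
25.8 [414. 265.  39.] [-0.1  0.2 -2.4] 38.7
t 26.6 pos [414.9 265.3 150.4] yaw -5.7 F [ 0.6  0.3 -0.7] w 56.3 ff 0.0
shift mm in target-yaw axes [-16.4 271.6   0.4] yaw row total -18.7
```

```bash

python3 -m crank '[{"hand":0.66,"linear":[0.011,0.043,0],"yaw":0},{"hand":0.66,"linear":[0.012,0.044,0],"yaw":0},{"hand":0.66,"linear":[0.012,0.044,0],"yaw":0},{"hand":0.66,"linear":[0.012,0.044,0],"yaw":0},{"hand":0.66,"linear":[0.012,0.044,0],"yaw":0},{"hand":0.66,"linear":[0.012,0.044,0],"yaw":0},{"hand":0.66,"linear":[0,0,0.02],"yaw":-8},{"hand":0.66,"linear":[0,0,0.02],"yaw":-8}]' >/dev/null;python3 -m crank '[{"hand":0.66,"linear":[0,0,0.02],"yaw":-3},{"hand":0.66,"linear":[0,0,0],"yaw":0},{"hand":0.66,"linear":[0,0,0],"yaw":0}]' >/dev/null; python3 go.py 460 -3 25 13.3;python3 sd.py | grep -A5 white
```

```text
t 27.6 pos [456.5  -4.2  86.9] yaw 13.2 F [ 0.6 -0.7  1.1] w 56.9 ff 0.0
shift mm in target-yaw axes [ 3.6 -0.3 61.9] yaw row total -0.1
white
 (array([344., 226.]), 460, -4, 77, 15, 13)
 (array([322., 192.]), 616, -100, 78, 16, -12)
 (array([331., 176.]), 656, -197, 68, 26, -3)
 (array([305., 164.]), 778, -204, 67, 53, -49)
grey
```

```bash

python3 -m crank '[{"hand":0.66,"linear":[0.004,0,0.03],"yaw":0},{"hand":0.66,"linear":[0,0,0.025],"yaw":0},{"hand":0.66,"linear":[0,0,0.007],"yaw":0},{"hand":0.66,"linear":[0,0,0],"yaw":0},{"hand":0.66,"linear":[0,0,0],"yaw":0}]' >/dev/null; python3 go.py 460 -4 24 13.3;  python3 chk.py 5 || exit
python3 -m crank '[{"hand":0,"linear":[0,0,0],"yaw":0},{"hand":0,"linear":[0,0,0],"yaw":0},{"hand":0,"linear":[0,0,0],"yaw":0},{"hand":0,"linear":[0,0,0],"yaw":0},{"hand":0,"linear":[0,0,0],"yaw":0}]' >/dev/null; python3 go.py
python3 -m crank '[{"hand":0,"linear":[0,0,-0.02],"yaw":0},{"hand":0,"linear":[0,0,-0.04],"yaw":0},{"hand":0,"linear":[0,0,-0.04],"yaw":0},{"hand":0,"linear":[0,0,0],"yaw":4.4},{"hand":0,"linear":[0,0,0],"yaw":4.4},{"hand":0,"linear":[0,0,0],"yaw":0}]' >/dev/null; python3 go.py 485 -340 120 4.5
```

```text
t 28.2 pos [462.9  -3.3  27.5] yaw 13.3 F [-0.1  0.5  0.5] w 56.3 ff 0.0
shift mm in target-yaw axes [-3.   0.   3.5] yaw row total 0.0
28.2 [463.  -3.  27.] [-0.1  0.5  0.5] 56.3
t 28.7 pos [463.6  -3.4  28.2] yaw 13.3 F [-0.1  0.5  6.1] w 38.5 ff 61.3
t 29.3 pos [462.1  -3.4 127.1] yaw 4.5 F [-0.1 -0.5 -1.3] w 38.8 ff 60.8
shift mm in target-yaw axes [ -3.5 337.4   7.1] yaw row total -0.0
```

```bash

python3 -m crank '[{"hand":0,"linear":[0,0.042,0],"yaw":0},{"hand":0,"linear":[0,0.042,0],"yaw":0},{"hand":0,"linear":[0,0.042,0],"yaw":0},{"hand":0,"linear":[0,0.042,0],"yaw":0},{"hand":0,"linear":[0,0.042,0],"yaw":0},{"hand":0,"linear":[0,0.042,0],"yaw":0},{"hand":0,"linear":[0,0.042,0],"yaw":0},{"hand":0,"linear":[0,0.042,0],"yaw":0}]' >/dev/null;python3 -m crank '[{"hand":0,"linear":[0,0,0],"yaw":0},{"hand":0,"linear":[0,0,0],"yaw":0}]' >/dev/null; python3 go.py 487 -340 37 4.5
python3 - <<'E'
from h import *
f=grab_frame('side');h,s,v=hsv(f);roi=np.zeros(h.shape,bool);roi[145:200,330:440]=1
print('tray',*blobs(f,(v<60)&roi,.032,300),sep='\n ')
E
```

```text
t 30.3 pos [ 487.6 -338.8  125.6] yaw 4.5 F [ 0.6  1.3 -2.4] w 38.4 ff 61.1
shift mm in target-yaw axes [-0.7  1.1 88.6] yaw row total -0.0
tray
 (array([385., 172.]), 536, -331, 259, 187, 3)
```

```bash

python3 -m crank '[{"hand":0,"linear":[0,0,0.035],"yaw":0},{"hand":0,"linear":[0,0,0.035],"yaw":0},{"hand":0,"linear":[0,0,0.012],"yaw":0},{"hand":0,"linear":[0,0,0.004],"yaw":0},{"hand":0,"linear":[0,0,0.002],"yaw":0},{"hand":0,"linear":[0,0,0],"yaw":0},{"hand":0,"linear":[0,0,0],"yaw":0}]' >/dev/null; python3 chk.py 15 || exit
python3 -m crank '[{"hand":0,"linear":[0,0,0.001],"yaw":0},{"hand":0,"linear":[0,0,0.001],"yaw":0},{"hand":0,"linear":[0,0,0],"yaw":0}]' >/dev/null; python3 chk.py 15
python3 -m crank '[{"hand":0.66,"linear":[0,0,0],"yaw":0},{"hand":0.66,"linear":[0,0,0],"yaw":0},{"hand":0.66,"linear":[0,0,0],"yaw":0},{"hand":0.66,"linear":[0,0,-0.02],"yaw":0},{"hand":0.66,"linear":[0,0,-0.04],"yaw":0},{"hand":0.66,"linear":[0,0,-0.05],"yaw":0},{"hand":0.66,"linear":[0,0,0],"yaw":0},{"hand":0.66,"linear":[0,0,0],"yaw":0}]' >/dev/null;  python3 go.py 615.5 -100 150 -12; python3 go.py 615.5 -100 150
```

```text
31.1 [ 490. -339.   40.] [-0.2 -0.5 -1.9] 38.6
31.4 [ 488. -338.   36.] [ 0.2  0.4 -2.2] 38.4
t 32.1 pos [ 489.6 -339.3  148.8] yaw 4.5 F [-0.  -0.3  0.3] w 56.4 ff 0.0
shift mm in target-yaw axes [  73.4 -260.3   -1.2] yaw row total 16.5
t 32.1 pos [ 489.6 -339.3  148.8] yaw 4.5 F [-0.  -0.3  0.3] w 56.4 ff 0.0
shift mm in target-yaw axes [ 144.3 -228.7   -1.2] yaw row total 0.0
```

```bash

python3 -m crank '[{"hand":0.66,"linear":[0.024,-0.038,0],"yaw":0},{"hand":0.66,"linear":[0.024,-0.038,0],"yaw":0},{"hand":0.66,"linear":[0.024,-0.038,0],"yaw":0},{"hand":0.66,"linear":[0.024,-0.038,0],"yaw":0},{"hand":0.66,"linear":[0.024,-0.038,0],"yaw":0},{"hand":0.66,"linear":[0.024,-0.038,0],"yaw":0},{"hand":0.66,"linear":[0,0,0],"yaw":8.3},{"hand":0.66,"linear":[0,0,0],"yaw":8.2}]' >/dev/null;python3 -m crank '[{"hand":0.66,"linear":[0,0,0.04],"yaw":0},{"hand":0.66,"linear":[0,0,0.025],"yaw":0},{"hand":0.66,"linear":[0,0,0],"yaw":0},{"hand":0.66,"linear":[0,0,0],"yaw":0}]' >/dev/null; python3 go.py 615.5 -100 26 -12;python3 sd.py | grep -A5 white
```

```text
t 33.4 pos [612.4 -99.4  79.5] yaw -12.0 F [ 0.3  0.4 -0.2] w 56.6 ff 0.0
shift mm in target-yaw axes [ 3.1 -0.1 53.5] yaw row total 0.0
white
 (array([322., 192.]), 615, -101, 80, 17, -12)
 (array([342., 181.]), 612, -197, 66, 30, 1)
 (array([325., 175.]), 680, -193, 35, 18, -46)
 (array([394., 174.]), 509, -349, 43, 19, 3)
 (array([300., 164.]), 791, -192, 68, 24, -48)
```

```bash

python3 -m crank '[{"hand":0.66,"linear":[0.003,0,0.025],"yaw":0},{"hand":0.66,"linear":[0,0,0.022],"yaw":0},{"hand":0.66,"linear":[0,0,0.006],"yaw":0},{"hand":0.66,"linear":[0,0,0],"yaw":0},{"hand":0.66,"linear":[0,0,0],"yaw":0}]' >/dev/null; python3 go.py 615.5 -100 24 -12;  python3 chk.py 5 || exit
python3 -m crank '[{"hand":0,"linear":[0,0,0],"yaw":0},{"hand":0,"linear":[0,0,0],"yaw":0},{"hand":0,"linear":[0,0,0],"yaw":0},{"hand":0,"linear":[0,0,0],"yaw":0},{"hand":0,"linear":[0,0,0],"yaw":0}]' >/dev/null; python3 go.py
python3 -m crank '[{"hand":0,"linear":[0,0,-0.02],"yaw":0},{"hand":0,"linear":[0,0,-0.04],"yaw":0},{"hand":0,"linear":[0,0,-0.05],"yaw":0},{"hand":0,"linear":[0,0,-0.01],"yaw":-8.3},{"hand":0,"linear":[0,0,0],"yaw":-8.2},{"hand":0,"linear":[0,0,0],"yaw":0}]' >/dev/null; python3 go.py 599 -331 150 4.5
```

```text
t 33.9 pos [ 618.  -100.6   29.9] yaw -12.0 F [-0.9 -0.1  0. ] w 56.3 ff 0.0
shift mm in target-yaw axes [-2.6 -0.1  5.9] yaw row total 0.0
33.9 [ 618. -101.   30.] [-0.9 -0.1  0. ] 56.3
t 34.4 pos [ 618.5 -100.7   30.5] yaw -12.0 F [-0.7  0.2  7. ] w 38.2 ff 61.4
t 35.0 pos [ 617.2 -100.4  149.5] yaw 4.5 F [-0.2 -0.2 -1. ] w 38.4 ff 60.6
shift mm in target-yaw axes [-36.2 228.5  -0.5] yaw row total 0.0
```

```bash

python3 -m crank '[{"hand":0,"linear":[-0.006,0.038,0],"yaw":0},{"hand":0,"linear":[-0.006,0.038,0],"yaw":0},{"hand":0,"linear":[-0.006,0.038,0],"yaw":0},{"hand":0,"linear":[-0.006,0.038,0],"yaw":0},{"hand":0,"linear":[-0.006,0.038,0],"yaw":0},{"hand":0,"linear":[-0.006,0.038,0],"yaw":0},{"hand":0,"linear":[0,0,0],"yaw":0},{"hand":0,"linear":[0,0,0],"yaw":0}]' >/dev/null; python3 go.py 601 -331 38 4.5
python3 -m crank '[{"hand":0,"linear":[0,0,0.04],"yaw":0},{"hand":0,"linear":[0,0,0.04],"yaw":0},{"hand":0,"linear":[0,0,0.018],"yaw":0},{"hand":0,"linear":[0,0,0],"yaw":0},{"hand":0,"linear":[0,0,0],"yaw":0}]' >/dev/null; python3 go.py 601 -331 38 4.5
```

```text
t 35.8 pos [ 597.9 -331.   147. ] yaw 4.2 F [ 0.9  0.7 -1.2] w 38.4 ff 60.8
shift mm in target-yaw axes [  3.1   0.3 109. ] yaw row total -0.3
t 36.3 pos [ 599.4 -329.8   50.7] yaw 4.5 F [ 0.4  0.  -1.5] w 38.1 ff 60.7
shift mm in target-yaw axes [ 1.5  1.3 12.7] yaw row total 0.0
```

```bash

python3 -m crank '[{"hand":0,"linear":[0.001,0,0.010],"yaw":0},{"hand":0,"linear":[0,0,0.003],"yaw":0},{"hand":0,"linear":[0,0,0],"yaw":0},{"hand":0,"linear":[0,0,0],"yaw":0}]' >/dev/null; python3 chk.py 15 || exit
python3 -m crank '[{"hand":0.66,"linear":[0,0,0],"yaw":0},{"hand":0.66,"linear":[0,0,0],"yaw":0},{"hand":0.66,"linear":[0,0,0],"yaw":0},{"hand":0.66,"linear":[0,0,-0.02],"yaw":0},{"hand":0.66,"linear":[0,0,-0.04],"yaw":0},{"hand":0.66,"linear":[0,0,-0.05],"yaw":0},{"hand":0.66,"linear":[0,0,-0.05],"yaw":0},{"hand":0.66,"linear":[0,0,-0.05],"yaw":0}]' >/dev/null
python3 -m crank '[{"hand":0,"linear":[-0.03,-0.04,-0.01],"yaw":0},{"hand":0,"linear":[-0.03,-0.04,-0.01],"yaw":0},{"hand":0,"linear":[-0.03,-0.04,0],"yaw":0},{"hand":0,"linear":[-0.03,-0.04,0],"yaw":0},{"hand":0,"linear":[0,-0.04,0],"yaw":0},{"hand":0,"linear":[0,0,0],"yaw":0},{"hand":0,"linear":[0,0,0],"yaw":0}]' >/dev/null;python3 go.py 470 260 300 -5.5
python3 - <<'E'
from h import *
g=grab_frame('side');f=grab_frame('top')
cv2.imwrite('pics/s8.png',np.vstack([f['image'][140:290,130:490,::-1],g['image'][130:330,140:500,::-1]]))
E
```

```text
36.7 [ 600. -331.   38.] [ 0.2  0.5 -1.3] 38.4
t 38.2 pos [ 465.9 -141.4  267.6] yaw 4.6 F [ 0.4 -0.8 -1.8] w 0.0 ff 0.0
shift mm in target-yaw axes [ -34.4 -400.   -32.4] yaw row total 10.1
```

View pics/s8.png

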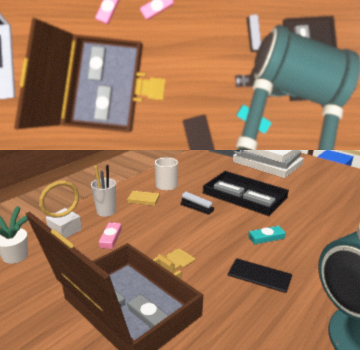

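Both round-tag drives lie in the chest (top crop (96,62), (102,102)) and both strip-tag drives in the tray (lower crop (228,187), (260,197)). The stapler is untouched. Next I go over and behind the lid.

```bash

python3 -m crank '[{"hand":0,"linear":[0,0,-0.04],"yaw":5},{"hand":0,"linear":[0,0,-0.03],"yaw":5.1},{"hand":0,"linear":[0,-0.045,0],"yaw":0},{"hand":0,"linear":[0,-0.045,0],"yaw":0},{"hand":0,"linear":[0,-0.045,0],"yaw":0},{"hand":0,"linear":[0,-0.045,0],"yaw":0},{"hand":0,"linear":[0,-0.045,0],"yaw":0},{"hand":0,"linear":[0,0,0],"yaw":0}]' >/dev/null;python3 go.py 486 425 325 -5.5
```

```text
t 39.1 pos [488.8  85.8 336.6] yaw -5.4 F [ 0.1 -0.4  0. ] w -0.4 ff 0.0
shift mm in target-yaw axes [ -35.3 -337.4   11.6] yaw row total 0.1
```

```bash

python3 -m crank '[{"hand":0,"linear":[-0.005,-0.042,0],"yaw":0},{"hand":0,"linear":[-0.005,-0.042,0],"yaw":0},{"hand":0,"linear":[-0.005,-0.042,0],"yaw":0},{"hand":0,"linear":[-0.005,-0.042,0],"yaw":0},{"hand":0,"linear":[-0.005,-0.042,0],"yaw":0},{"hand":0,"linear":[-0.005,-0.042,0],"yaw":0},{"hand":0,"linear":[-0.005,-0.042,0],"yaw":0},{"hand":0,"linear":[0,-0.042,0],"yaw":0}]' >/dev/null;python3 -m crank '[{"hand":0,"linear":[0,0,0],"yaw":0},{"hand":0,"linear":[0,0,0],"yaw":0},{"hand":0,"linear":[0,0,0],"yaw":0}]' >/dev/null; python3 go.py 486 425 248 -5.5
```

```text
t 40.2 pos [486.8 418.4 336.4] yaw -5.7 F [ 0.1 -1.4  1. ] w 0.2 ff 0.0
shift mm in target-yaw axes [-1.4 -6.5 88.4] yaw row total -0.2
```

```bash

python3 -m crank '[{"hand":0,"linear":[0,-0.008,0],"yaw":0},{"hand":0,"linear":[0,0,0.025],"yaw":0},{"hand":0,"linear":[0,0,0.025],"yaw":0},{"hand":0,"linear":[0,0,0.02],"yaw":0},{"hand":0,"linear":[0,0,0.015],"yaw":0},{"hand":0,"linear":[0,0,0],"yaw":0},{"hand":0,"linear":[0,0,0],"yaw":0}]' >/dev/null; python3 go.py 485 405 248 -5.5; python3 chk.py 3 || exit
python3 -m crank '[{"hand":0,"linear":[0,0.005,0],"yaw":0},{"hand":0,"linear":[0,0.005,0],"yaw":0},{"hand":0,"linear":[0,0.004,0.001],"yaw":0},{"hand":0,"linear":[0,0.003,0.001],"yaw":0},{"hand":0,"linear":[0,0.003,0.001],"yaw":0},{"hand":0,"linear":[0,0,0],"yaw":0}]' >/dev/null; python3 go.py 485 403 248 -5.5
```

```text
t 40.9 pos [486.8 427.7 252.5] yaw -5.6 F [ 0.5 -0.3  0.6] w 0.1 ff 0.0
shift mm in target-yaw axes [ 0.4 22.8  4.5] yaw row total -0.1
40.9 [487. 428. 252.] [ 0.5 -0.3  0.6] 0.1
t 41.5 pos [484.4 407.4 248.7] yaw -5.6 F [-0.9 -0.2 -0.1] w -0.0 ff 0.0
shift mm in target-yaw axes [1.  4.3 0.7] yaw row total -0.1
```

```bash

python3 -m crank '[{"hand":0,"linear":[0,0.003,0],"yaw":0},{"hand":0,"linear":[0,0.003,0],"yaw":0},{"hand":0,"linear":[0,0.003,-0.001],"yaw":0},{"hand":0,"linear":[0,0.003,-0.001],"yaw":0}]' >/dev/null; python3 chk.py 5 || exit
python3 -m crank '[{"hand":0,"linear":[0,0.004,-0.001],"yaw":0},{"hand":0,"linear":[0,0.004,-0.001],"yaw":0},{"hand":0,"linear":[0,0.004,0],"yaw":0},{"hand":0,"linear":[0,0.004,0],"yaw":0}]' >/dev/null; python3 chk.py 5 || exit
python3 -m crank '[{"hand":0,"linear":[0,0.004,0],"yaw":0},{"hand":0,"linear":[0,0.004,0],"yaw":0},{"hand":0,"linear":[0,0.004,0],"yaw":0},{"hand":0,"linear":[0,0.004,0],"yaw":0}]' >/dev/null; python3 chk.py 5 || exit
python3 -m crank '[{"hand":0,"linear":[0,0.004,0],"yaw":0},{"hand":0,"linear":[0,0.004,0],"yaw":0},{"hand":0,"linear":[0,0.004,0],"yaw":0},{"hand":0,"linear":[0,0.004,0],"yaw":0}]' >/dev/null; python3 chk.py 5 || exit
python3 -m crank '[{"hand":0,"linear":[0,0.004,0.001],"yaw":0},{"hand":0,"linear":[0,0.004,0.001],"yaw":0},{"hand":0,"linear":[0,0.004,0.001],"yaw":0},{"hand":0,"linear":[0,0.004,0.001],"yaw":0}]' >/dev/null; python3 chk.py 5 || exit
python3 - <<'E'
from h import *
g=grab_frame('side');f=grab_frame('top')
b=cv2.resize(g['image'][80:350,170:440,::-1],(400,400));a=cv2.resize(f['image'][140:290,150:300,::-1],(400,400))
cv2.imwrite('pics/s9.png',np.hstack([a,b]))
E
```

```text
41.9 [483. 396. 251.] [-0.3  0.1  0.2] -0.0
42.3 [482. 380. 253.] [ 0.2 -0.9  0.5] 0.0
42.7 [480. 364. 253.] [-0.3  0.  -0.8] 0.4
43.1 [479. 348. 253.] [-0.1 -0.4 -0.4] -0.0
43.5 [477. 332. 249.] [ 0.4  0.8 -0.5] -0.0
```

View pics/s9.png

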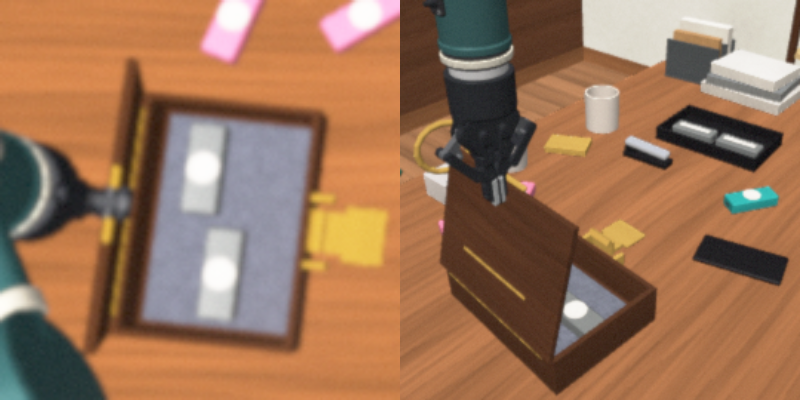

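The fingers push on the outer face of the lid (right crop (495,195)), and the lid is just short of upright at about 1.35 rad. I follow the arc down.

```bash

python3 -m crank '[{"hand":0,"linear":[0,0.004,0.001],"yaw":0},{"hand":0,"linear":[0,0.004,0.001],"yaw":0},{"hand":0,"linear":[0,0.004,0.001],"yaw":0},{"hand":0,"linear":[0,0.004,0.001],"yaw":0}]' >/dev/null; python3 chk.py 5 || exit
python3 -m crank '[{"hand":0,"linear":[0,0.004,0.001],"yaw":0},{"hand":0,"linear":[0,0.004,0.001],"yaw":0},{"hand":0,"linear":[0,0.004,0.001],"yaw":0},{"hand":0,"linear":[0,0.004,0.001],"yaw":0}]' >/dev/null; python3 chk.py 5 || exit
python3 -m crank '[{"hand":0,"linear":[0,0.004,0.001],"yaw":0},{"hand":0,"linear":[0,0.004,0.002],"yaw":0},{"hand":0,"linear":[0,0.004,0.002],"yaw":0},{"hand":0,"linear":[0,0.004,0.002],"yaw":0},{"hand":0,"linear":[0,0.004,0.002],"yaw":0}]' >/dev/null; python3 chk.py 5 || exit
python3 -m crank '[{"hand":0,"linear":[0,0.004,0.003],"yaw":0},{"hand":0,"linear":[0,0.004,0.003],"yaw":0},{"hand":0,"linear":[0,0.004,0.003],"yaw":0},{"hand":0,"linear":[0,0.004,0.003],"yaw":0}]' >/dev/null; python3 chk.py 5 || exit
python3 -m crank '[{"hand":0,"linear":[0,0.004,0.003],"yaw":0},{"hand":0,"linear":[0,0.004,0.003],"yaw":0},{"hand":0,"linear":[0,0.004,0.003],"yaw":0}]' >/dev/null; python3 chk.py 5 || exit;  python3 go.py 470 252 212 -5.5
```

```text
44.0 [475. 316. 245.] [ 0.2 -0.9 -1. ] 0.1
44.4 [474. 300. 241.] [ 0.4 -0.4 -0.3] 0.0
44.9 [472. 280. 232.] [-0.9  0.   0.2] 0.1
45.3 [470. 264. 220.] [-0.4  0.6  0.2] -0.5
45.6 [469. 252. 211.] [ 0.4  0.4 -0.3] 0.1
t 45.6 pos [469.2 252.4 210.6] yaw -5.6 F [ 0.4  0.4 -0.3] w 0.1 ff 0.2
shift mm in target-yaw axes [ 0.8  0.3 -1.4] yaw row total -0.1
```

```bash

python3 -m crank '[{"hand":0,"linear":[0,0.004,0.004],"yaw":0},{"hand":0,"linear":[0,0.004,0.004],"yaw":0},{"hand":0,"linear":[0,0.004,0.004],"yaw":0},{"hand":0,"linear":[0,0.004,0.004],"yaw":0}]' >/dev/null; python3 chk.py 8 || exit
python3 -m crank '[{"hand":0,"linear":[0,0.004,0.004],"yaw":0},{"hand":0,"linear":[0,0.004,0.005],"yaw":0},{"hand":0,"linear":[0,0.003,0.005],"yaw":0},{"hand":0,"linear":[0,0.003,0.005],"yaw":0}]' >/dev/null; python3 chk.py 8 || exit
python3 -m crank '[{"hand":0,"linear":[0,0.003,0.005],"yaw":0},{"hand":0,"linear":[0,0.003,0.005],"yaw":0},{"hand":0,"linear":[0,0.003,0.005],"yaw":0},{"hand":0,"linear":[0,0.003,0.005],"yaw":0}]' >/dev/null; python3 chk.py 8 || exit
python3 -m crank '[{"hand":0,"linear":[0,0.002,0.005],"yaw":0},{"hand":0,"linear":[0,0.002,0.005],"yaw":0},{"hand":0,"linear":[0,0.002,0.005],"yaw":0},{"hand":0,"linear":[0,0.002,0.005],"yaw":0}]' >/dev/null; python3 chk.py 8 || exit; python3 go.py 462 197 140 -5.5
```

```text
46.0 [468. 236. 195.] [0.3 0.3 0.3] 0.1
46.4 [466. 222. 175.] [0.  0.2 1.5] -0.3
46.8 [465. 211. 155.] [0.9 0.6 0.9] -0.3
47.2 [464. 203. 136.] [-0.7  1.   0.5] 0.0
t 47.2 pos [464.4 202.8 135.5] yaw -5.6 F [-0.7  1.   0.5] w 0.0 ff 0.4
shift mm in target-yaw axes [-1.9  6.  -4.5] yaw row total -0.1
```

```bash

python3 -m crank '[{"hand":0,"linear":[0,0.002,0.005],"yaw":0},{"hand":0,"linear":[0,0.002,0.005],"yaw":0},{"hand":0,"linear":[0,0.001,0.005],"yaw":0},{"hand":0,"linear":[0,0.001,0.005],"yaw":0}]' >/dev/null; python3 chk.py 12 || exit
python3 -m crank '[{"hand":0,"linear":[0,0,0.004],"yaw":0},{"hand":0,"linear":[0,0,0.003],"yaw":0},{"hand":0,"linear":[0,0,0.003],"yaw":0}]' >/dev/null; python3 chk.py 15 || exit
python3 -m crank '[{"hand":0,"linear":[0,0,0.002],"yaw":0},{"hand":0,"linear":[0,0,0.002],"yaw":0},{"hand":0,"linear":[0,0,0.002],"yaw":0}]' >/dev/null; python3 chk.py 15 || exit
python3 -m crank '[{"hand":0,"linear":[0,0,0.002],"yaw":0},{"hand":0,"linear":[0,0,0.002],"yaw":0},{"hand":0,"linear":[0,0,0],"yaw":0}]' >/dev/null; python3 chk.py 20 || exit
python3 -m crank '[{"hand":0,"linear":[0,0,0.002],"yaw":0},{"hand":0,"linear":[0,0,0.001],"yaw":0},{"hand":0,"linear":[0,0,0],"yaw":0}]' >/dev/null; python3 chk.py 20 || exit
```

```text
47.6 [464. 197. 116.] [0.5 0.6 0.8] -0.1
47.9 [464. 197. 106.] [-0.7 -1.7  1.2] 0.1
48.2 [464. 197. 100.] [-1.9 -4.   6.4] 0.5
48.5 [464. 197.  96.] [ 0.9 -0.8  1.5] 0.0
48.8 [464. 197.  93.] [-0.  -1.3  2.5] 0.0
```

```bash

python3 -m crank '[{"hand":0,"linear":[0,0,0.001],"yaw":0},{"hand":0,"linear":[0,0,0.001],"yaw":0},{"hand":0,"linear":[0,0,0],"yaw":0}]' >/dev/null; python3 chk.py 15 
python3 -m crank '[{"hand":0,"linear":[0,0,-0.01],"yaw":0},{"hand":0,"linear":[0,0,-0.03],"yaw":0},{"hand":0,"linear":[0,0,-0.05],"yaw":0},{"hand":0,"linear":[0,0,-0.05],"yaw":0},{"hand":0,"linear":[0,0.045,-0.03],"yaw":0},{"hand":0,"linear":[0,0.045,-0.03],"yaw":0},{"hand":0,"linear":[0,0.045,0],"yaw":0},{"hand":0,"linear":[0,0.045,0],"yaw":0}]' >/dev/null
python3 -m crank '[{"hand":0,"linear":[0,0.045,0],"yaw":0},{"hand":0,"linear":[0,0.045,0],"yaw":0},{"hand":0,"linear":[0,0.045,0],"yaw":0},{"hand":0,"linear":[0,0.045,0],"yaw":0},{"hand":0,"linear":[0,0.045,0],"yaw":0},{"hand":0,"linear":[0,0,0],"yaw":0},{"hand":0,"linear":[0,0,0],"yaw":0}]' >/dev/null; python3 go.py
python3 - <<'E'
from h import *
g=grab_frame('side');f=grab_frame('top')
cv2.imwrite('pics/s10.png',np.vstack([f['image'][120:300,130:490,::-1],g['image'][130:350,140:500,::-1]]))
E
```

```text
49.1 [464. 197.  93.] [-5.6 -2.2 16.4] -0.3
t 50.6 pos [ 424.7 -200.   286. ] yaw -5.8 F [0.7 0.5 0.3] w 0.4 ff 0.0
```

View pics/s10.png

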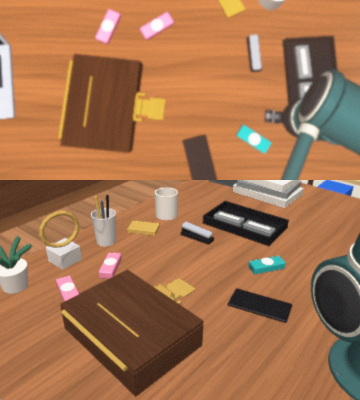

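The lid is shut and latched (top crop (102,103)), the strip-tag drives are flat in the tray, and the stapler stands as before at (254,52).

```bash
python3 -c "
from station import robot
print(robot.job_done())"
```

```text
the job is handed in; nothing more can be done
None
```

I handed the job in at about 51 s: two round-tag drives are in the latched chest, two strip-tag drives are flat in the tray, and the stapler was left alone; the one slip was the lid edge jamming under the fingers during opening (highest wrist reading about 112 N, against the 120 N limit).

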